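# Clip a temperature logger onto an amplifier's smoothing capacitor

### The job

Before the soak test, fit the clip-on temperature logger to the big smoothing capacitor in the open amplifier: set it upright astride the middle of the can and press it slowly straight down until both sprung arms snap past the widest point and it is fully home; only then slide it along the can until it butts against the end bracket that carries the two screw terminals, and let go. The can's height differs from set to set, so go by feel, and never lean on the capacitor or its bracket with more than 45 N. Leave the solder spool, the multimeter and the screwdriver where they are.

Things in the scene. Friction and masses are not known exactly. Their poses are not given: they have to be found in the camera images.
- amp: The open amplifier, fixed to the bench: steel chassis 240 mm (x) by 250 mm (y), edges 46 mm high, grey front panel 88 mm high on its +x side. Origin: centre of its underside, on the bench; z up. The only big light can lying in it is the smoothing capacitor. Within 60 mm of the can nothing else in it is higher than 60 mm.
- slot_mid (a point): Point over the bench at the middle of the can's length, 46 mm up; axes as the amplifier's. The can (diameter 40 mm, 110 mm long) lies level along y, here at x = 0, y = -55 to +55 mm. Its end studs are clamped in vertical slots of two upright plates (62 mm wide, tops 58 mm up), so its axis lies anywhere from 8 mm below to 8 mm above this point: that height is not measured. It is rigid.
- bracket (a point): Point on the inner face of the terminal-end plate, the one at the can's +y end with two brass screw terminals behind it; 46 mm above the bench, axes as the amplifier's; from here the can runs along -y. In the end the logger's side face lies against this plate, its origin 15 mm from it.
- logger: The temperature logger, 60 to 105 g: a dark grey box 40 mm (x) by 30 mm (y) by 30 mm (z) on a grey sprung plastic C clip, mouth down, 30 mm wide along y. It stands on its two arm tips on the bench. Origin: centre of its underside, level with the arm tips; the box spans z = 49 to 79 mm. The arms reach out to x = +-27 mm below the box and must be free to spread.
- clip_axis (a point): Clip centre, 24.5 mm above the logger's origin; y is its axis; either way round fits. Over the can the arms first touch 28 mm above home, need 8 to 14 N, most at 19 mm, and pass the widest point at 13 mm. It may then hang by friction or jump, so press on slowly (15 mm/s) until its stiff sensor plate (20 N/mm, 1.6 mm) stops on the can's top. Its squeeze adds some N to the push. Home, it slides with under 6 N.
- clip_a (a joint): Opening of the clip arm on the logger's +x side, rad: about 0 (-0.02 to 0.02) when relaxed or home on the can, about 0.13 to 0.25 while it is spread over the widest point.
- clip_b (a joint): The same for the clip arm on the logger's -x side.
- spool: Bystander: spool of solder, 56 mm in diameter, 45 mm high, standing on the bench. Origin: centre of its underside.
- meter: Bystander: dark handheld multimeter lying on its back, 150 mm (x) by 75 mm (y) by 34 mm. Origin: centre of its underside.
- driver: Bystander: black-handled screwdriver lying on the bench, 180 mm long along its x axis. Origin: the centre of its underside.

How it is judged:
By the outcome, as a careful person would: the job done as asked, in the order asked, and still so for the second after the job is handed in, with the robot touching nothing.
It also fails if it takes over 45 s, if anything falls off the work surface, if the arm or the gripper's body presses on something with over 40 N, if the wrist force passes 120 N, or if a joint passes its speed limit or range.

### The arm

A 7-joint arm with a two-finger parallel gripper is mounted at the origin on the work surface. World frame = base frame: x ahead of the robot, y to its left, z up, the work surface at z = 0. Lengths are in m, angles in rad, forces in N, time in s.
With the tool pointing down it reaches from about 0.4 to 0.9 m from the base axis. Payload 5.5 kg.
Tool frame: the origin (TCP) lies midway between the tips of the shut fingers; the grasp point (between the pads) lies 19 mm behind it; y points along the fingers, x is the direction in which the jaws open and shut, and the axes are right-handed (so a half turn about y gives the same grasp; the last joint's range is limited). The gripper opens to 92 mm and grips with 3 to 60 N. Pads are 19 mm wide; open, the fingers measure 130 mm over their backs; the gripper's body (75 mm by 190 mm) begins 47 mm behind the grasp point.
Start: joints at [1.387, 0.501, -0.427, 1.55, 0.221, 1.138, -0.21], TCP at [0.281, -0.586, 0.227] pointing down, gripper open.
Joint ranges: [-2.88, 2.88], [-0.31, 2.03], [-1.54, 1.56], [0.2, 2.42], [-1.41, 4.55], [0.19, 2.02], [-2.57, 2.57]. Speed limits (rad/s): [2.57, 2.57, 3.14, 3.14, 3.14, 3.14, 3.14].

### API

Orientations are given as a unit quaternion [x, y, z, w].
In Python, from cell import state, grab_frame, calibration, close_job gives the robot as it stands. The module is installed in compiled form; this text tells all that it offers.
- The arm moves only by the tool move_arm, never from a script. Its argument "series" is a list of rows, each an object with "linear": the shift along the tool's x, y, z in mm, a list of three; "angular": the turn, a rotation vector about the tool's x, y, z in degrees, a list of three. In form: [{"linear": [tx, ty, tz], "angular": [ax, ay, az]}, ...]. A call has 1 to 20 rows; each row shifts and turns the commanded pose from where the row before left it, along the tool's axes as they then stand; what a row does not reach is not made up. A row lasts 1/10 s, in which the tool goes at most 50 mm and 8.59 degrees, less where a joint would pass 70% of its speed; a pose out of reach is approached as far as the arm can. A call with a gripper value outside its range is refused whole. "claw" is the opening, from 0 (shut) to 1 (fully open), set as the call begins (left out, the last holds). The fingers move at their own pace and stop on an object; the grip force is fixed at half the most. Time passes only in rows, so rows that do not move let the fingers close. It gives the time, the measured TCP pose, the force and the opening at its end, in the units of the state.
- state(): the state, without advancing time (a new reading comes with each control period).
- grab_frame(name): name is "side" or "top" or "wrist"; returns the picture (420x560x3 uint8, red, green, blue); there is no depth.
- calibration(name): a dict with "vfov" (degrees; the focal length in pixels is half the picture's height over the tangent of half this angle, whatever the lens; pixels are square), "cx", "cy" (the principal point, pixels), "origin" and "orientation" of the camera in the world. Camera axes: x right, y up, looking along -z (the intrinsics and any distortion apply to the point x, -y, -z); pixel columns grow to the right and rows downward; lengths in m; the calibration is good to about 2 mm. A picture is of the moment at which its call begins: read the wrist's pose just before it. calibration takes no time and is no camera call; for the wrist camera it gives the pose at the moment of the call.
- close_job(): hands the job in, once; it reports no verdict.
The state is a dict: "t": time; "joint_pos": joint angles; "joint_vel": joint speeds; "joint_efforts": joint torques, N m; "eef_pos": TCP position; "ee_rot": TCP orientation; "wrist_force": force on the tool from outside, world axes, zero at the start; "torque": the same for the moment, N m; "finger_gap": opening from 0.0 (shut) to 1.0 (fully open).
Only numpy, scipy, OpenCV 4.12 (cv2) and the standard library are available. Lean on these libraries where they do the work, as an engineer would, in place of code of your own. Each camera call takes 0.05 s, during which the arm holds its last target.

## Working session

There is one attempt and no reset: what is moved stays moved. The work goes in short steps, Python scripts to look and compute and a tool call to move; the robot and the scene stay as the last step left them, time stands still between calls to the robot, and variables do not carry over. Pictures are saved under pics/ and viewed, and the job is handed in when it is done.

Besides the shell and the picture viewer there is one more tool, called by a JSON object that holds its "method" and its "body", one argument or row to a line. move_arm: Moves the arm, as the interface text tells. Its arguments: {"type":"object","properties":{"series":{"type":"array"},"claw":{"type":"number"}},"required":["series"]}

```bash
mkdir -p pics; cat > h.py <<'E'
import numpy as np, cv2, json
from cell import state, grab_frame, calibration, close_job
from scipy.spatial.transform import Rotation as R
def snap(n,f):
    c=calibration(n); im=grab_frame(n); cv2.imwrite(f'pics/{f}.png',im[:,:,::-1]); json.dump({k:(v if np.isscalar(v) or isinstance(v,str) else np.array(v).tolist()) if not isinstance(v,dict) else v for k,v in c.items()},open(f'pics/{f}.json','w')); return c
def st():
    s=state(); print({k:np.round(s[k],4).tolist() for k in ('t','joint_pos','eef_pos','ee_rot','wrist_force','torque','finger_gap')})
E
python3 - <<'E'
from h import *
st()
print(snap('side','s0'));print(snap('top','t0'));print(snap('wrist','w0'))
E
```

```text
{'t': 0.0, 'joint_pos': [1.3872, 0.5018, -0.4268, 1.5515, 0.2208, 1.1383, -0.2103], 'eef_pos': [0.2805, -0.5856, 0.2257], 'ee_rot': [-0.598, 0.3773, -0.3762, 0.5987], 'wrist_force': [-0.0641, 1.9775, 0.7957], 'torque': [0.0008, 0.0024, -0.0076], 'finger_gap': 0.9973}
{'vfov': 55.01933430721896, 'cx': 286.577997487541, 'cy': 208.49510397647907, 'origin': array([0.39947624, 0.64443012, 0.64550941]), 'orientation': array([-0.04771923,  0.41312533,  0.90387637, -0.1002888 ])}
{'vfov': 44.753878312072196, 'cx': 277.7370424140847, 'cy': 213.8009818687884, 'origin': array([0.41514932, 0.01119775, 1.21050944]), 'orientation': array([-0.03937234,  0.0510328 ,  0.70941645, -0.701836  ])}
{'vfov': 68.72338046081259, 'cx': 278.68230563995695, 'cy': 217.37818641180485, 'origin': array([ 0.34166515, -0.5555279 ,  0.38462258]), 'orientation': array([-0.10822509,  0.06914665, -0.52830973,  0.83928237])}
```

View pics/s0.png

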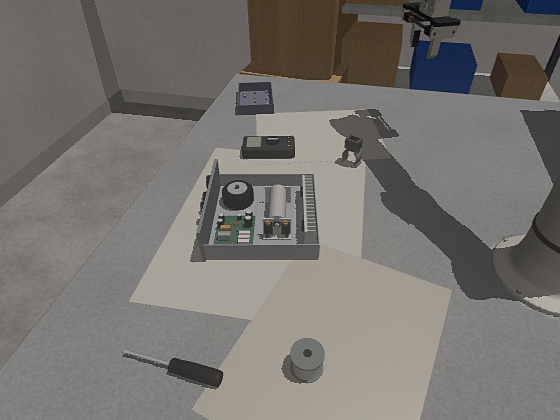

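View pics/t0.png

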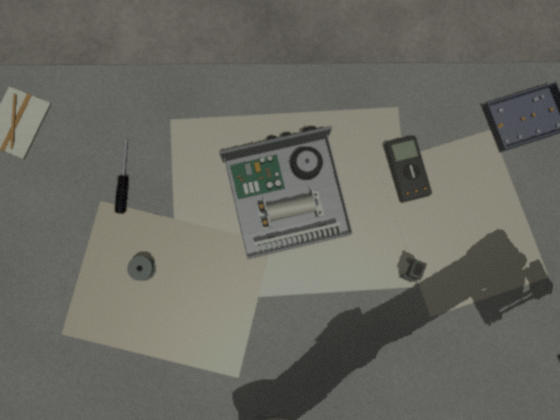

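View pics/w0.png

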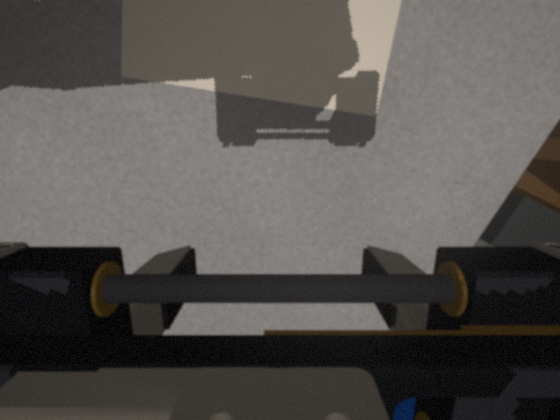

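```bash
python3 - <<'E'
import cv2
t=cv2.imread('pics/t0.png'); s=cv2.imread('pics/s0.png')
cv2.imwrite('pics/t0a.png',cv2.resize(t[115:265,210:360],None,fx=4,fy=4,interpolation=2))
cv2.imwrite('pics/t0b.png',cv2.convertScaleAbs(cv2.resize(t[230:300,380:450],None,fx=8,fy=8,interpolation=2),alpha=1.6))
cv2.imwrite('pics/s0a.png',cv2.resize(s[150:270,185:335],None,fx=5,fy=5,interpolation=2))
cv2.imwrite('pics/s0b.png',cv2.convertScaleAbs(cv2.resize(s[120:180,320:390],None,fx=8,fy=8,interpolation=2),alpha=1.6))
E
```

```text
(no output)
```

View pics/t0a.png

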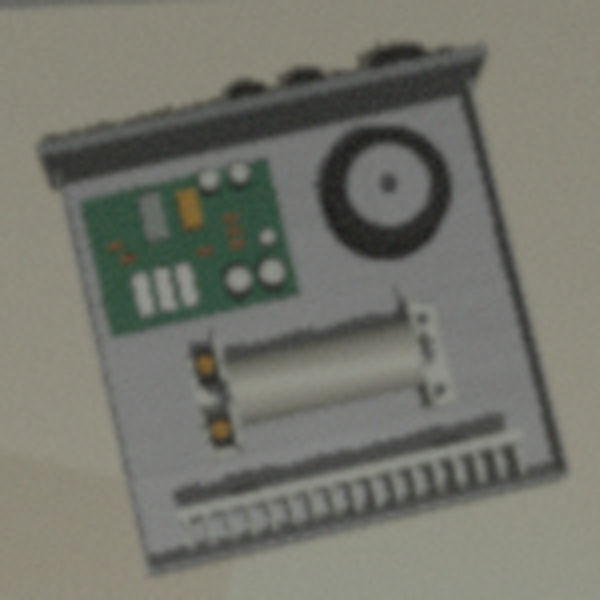

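View pics/t0b.png

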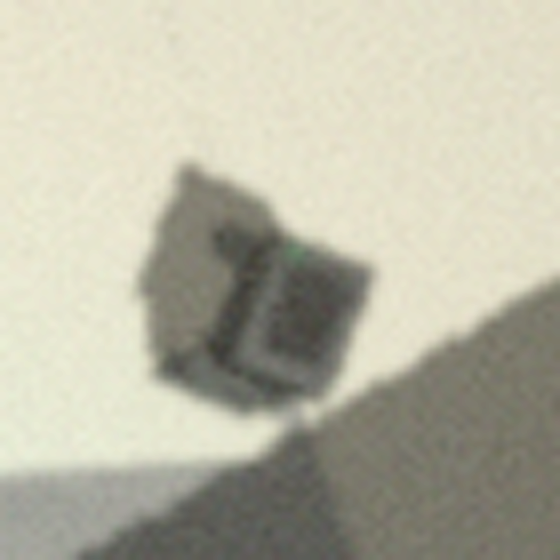

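View pics/s0a.png

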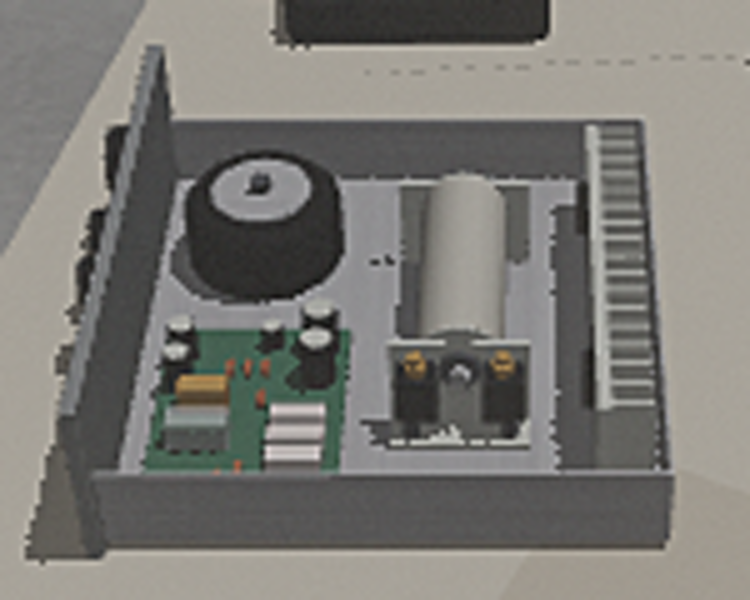

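View pics/s0b.png

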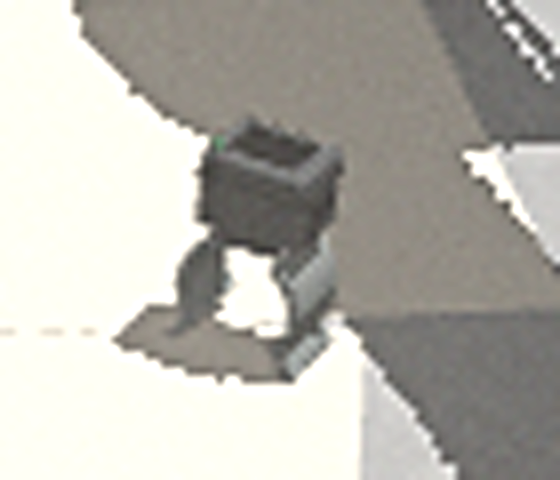

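```bash
cat >> h.py <<'E'
def ray(c,u,v):
    f=210/np.tan(np.radians(c['vfov'])/2)
    d=R.from_quat(c['orientation']).apply([(u-c['cx'])/f,-(v-c['cy'])/f,-1]); return np.array(c['origin']),d
def at(c,u,v,z):
    o,d=ray(c,u,v); return o+d*(z-o[2])/d[2]
def proj(c,P):
    f=210/np.tan(np.radians(c['vfov'])/2)
    p=R.from_quat(c['orientation']).inv().apply(np.atleast_2d(P)-np.array(c['origin'])); return np.c_[c['cx']+f*p[:,0]/-p[:,2], c['cy']-f*p[:,1]/-p[:,2]]
def load(f): return json.load(open(f'pics/{f}.json'))
E
python3 - <<'E'
from h import *
T=load('t0');S=load('s0')
tb=lambda x,y:((x+.5)/8-.5+380,(y+.5)/8-.5+230)
ta=lambda x,y:((x+.5)/4-.5+210,(y+.5)/4-.5+115)
for p in [(285,238),(372,272),(325,395),(240,365)]: print('log',at(T,*tb(*p),.079).round(4))
for p in [(150,572),(565,470)]: print('rear',at(T,*ta(*p),.046).round(4))
for p in [(40,145),(487,48)]: print('panel',at(T,*ta(*p),.088).round(4))
for p in [(192,345),(222,447),(432,300),(452,400)]: print('plate',at(T,*ta(*p),.058).round(4))
sa=lambda x,y:((x+.5)/5-.5+185,(y+.5)/5-.5+150)
for p in [(388,343),(530,345)]: print('plateS',at(S,*sa(*p),.058).round(4))
for p in [(672,473),(95,472),(642,120),]: print('ch S',at(S,*sa(*p),.046).round(4))
sb=lambda x,y:((x+.5)/8-.5+320,(y+.5)/8-.5+120)
for p in [(250,118),(342,158),(300,190),(205,150)]: print('log S',at(S,*sb(*p),.079).round(4))
E
```

```text
log [ 0.4557 -0.3124  0.079 ]
log [ 0.4461 -0.3363  0.079 ]
log [ 0.4124 -0.3215  0.079 ]
log [ 0.4209 -0.2983  0.079 ]
rear [0.465  0.0619 0.046 ]
rear [ 0.5208 -0.1764  0.046 ]
panel [0.7035 0.1209 0.088 ]
panel [ 0.758  -0.1325  0.088 ]
plate [0.5935 0.0369 0.058 ]
plate [0.5348 0.0203 0.058 ]
plate [ 0.6184 -0.1009  0.058 ]
plate [ 0.5604 -0.1111  0.058 ]
plateS [0.5959 0.0251 0.058 ]
plateS [0.5355 0.013  0.058 ]
ch S [0.4644 0.0639 0.046 ]
ch S [0.697  0.1152 0.046 ]
ch S [ 0.5191 -0.1771  0.046 ]
log S [ 0.4433 -0.3335  0.079 ]
log S [ 0.4106 -0.3141  0.079 ]
log S [ 0.4224 -0.2909  0.079 ]
log S [ 0.4559 -0.3094  0.079 ]
```

```bash
cat >> h.py <<'E'
def delta(p,yaw):
    """shift (tool mm) and turn (deg) to TCP p, tool y down, tool x at world yaw (deg), mod 180 choice shown"""
    s=state(); r=R.from_quat(s['ee_rot']); M=r.as_matrix()
    print('tool x',M[:,0].round(3),'y',M[:,1].round(3),'z',M[:,2].round(3))
    print('shift mm',(M.T@(np.array(p)-s['eef_pos'])*1000).round(1))
    for a in (yaw,yaw+180):
        x=np.array([np.cos(np.radians(a)),np.sin(np.radians(a)),0]); y=np.array([0,0,-1.]); z=np.cross(x,y)
        print(a,'turn',np.degrees((r.inv()*R.from_matrix(np.c_[x,y,z])).as_rotvec()).round(2))
E
python3 - <<'E'
from h import *
delta([.434,-.315,.225],-25)
E
```

```text
tool x [ 0.432 -0.902 -0.001] y [-0.001  0.001 -1.   ] z [0.902 0.432 0.   ]
shift mm [-177.9    1.2  255.3]
-25 turn [-3.00e-02 -3.94e+01 -8.00e-02]
155 turn [ 1.000e-01  1.406e+02 -4.000e-02]
```

```bash
python3 - <<'E'
from h import *
delta([.409,-.369,.225],-25)
E
```

```text
tool x [ 0.432 -0.902 -0.001] y [-0.001  0.001 -1.   ] z [0.902 0.432 0.   ]
shift mm [-140.     1.2  209.4]
-25 turn [-3.00e-02 -3.94e+01 -8.00e-02]
155 turn [ 1.000e-01  1.406e+02 -4.000e-02]
```

{"method": "move_arm", "body": {
  "series": [
    {"linear":[-14,0,21],"angular":[0,0,0]},
    {"linear":[-14,0,21],"angular":[0,0,0]},
    {"linear":[-14,0,21],"angular":[0,0,0]},
    {"linear":[-14,0,21],"angular":[0,0,0]},
    {"linear":[-14,0,21],"angular":[0,0,0]},
    {"linear":[-14,0,21],"angular":[0,0,0]},
    {"linear":[-14,0,21],"angular":[0,0,0]},
    {"linear":[-14,0,21],"angular":[0,0,0]},
    {"linear":[-14,0,21],"angular":[0,0,0]},
    {"linear":[-14,0,21],"angular":[0,0,0]},
    {"linear":[0,0,0],"angular":[0,-6.6,0]},
    {"linear":[0,0,0],"angular":[0,-6.6,0]},
    {"linear":[0,0,0],"angular":[0,-6.6,0]},
    {"linear":[0,0,0],"angular":[0,-6.6,0]},
    {"linear":[0,0,0],"angular":[0,-6.5,0]},
    {"linear":[0,0,0],"angular":[0,-6.5,0]},
    {"linear":[0,0,0],"angular":[0,0,0]},
    {"linear":[0,0,0],"angular":[0,0,0]}
  ]
}}

```text
t: 1.95
eef_pos: [0.4096, -0.3692, 0.2265]
ee_rot: [-0.69, 0.154, -0.154, 0.69]
wrist_force: [0.0, -0.0, 0.7]
finger_gap: 0.997
```

```bash
python3 - <<'E'
from h import *
delta([.434,-.315,.225],-25)
print(snap('wrist','w1')); st()
E
```

```text
tool x [ 0.905 -0.426 -0.   ] y [-0.  0. -1.] z [0.426 0.905 0.   ]
shift mm [-1.   1.5 59.4]
-25 turn [-0.02 -0.18 -0.02]
155 turn [ 3.0000e-02  1.7982e+02 -3.0000e-02]
{'vfov': 68.72338046081259, 'cx': 278.68230563995695, 'cy': 217.37818641180485, 'origin': array([ 0.43815328, -0.30661066,  0.38539056]), 'orientation': array([-0.12512858,  0.02823073, -0.21610477,  0.96790733])}
{'t': 2.0, 'joint_pos': [1.217, 0.3618, -0.6583, 1.7955, 0.2495, 1.0688, 0.0297], 'eef_pos': [0.4097, -0.3692, 0.2266], 'ee_rot': [-0.6901, 0.1541, -0.154, 0.6902], 'wrist_force': [0.3755, 0.1342, 0.2115], 'torque': [0.0121, -0.0582, 0.0162], 'finger_gap': 0.9982}
```

View pics/w1.png

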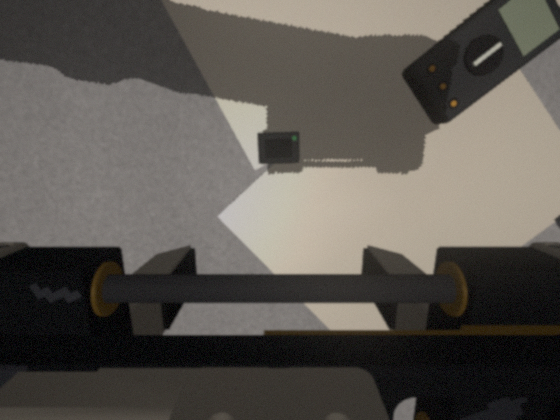

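```bash
python3 - <<'E'
import cv2
t=cv2.imread('pics/w1.png')
cv2.imwrite('pics/w1a.png',cv2.convertScaleAbs(cv2.resize(t[115:185,240:320],None,fx=8,fy=8,interpolation=2),alpha=2))
E
```

```text
(no output)
```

View pics/w1a.png

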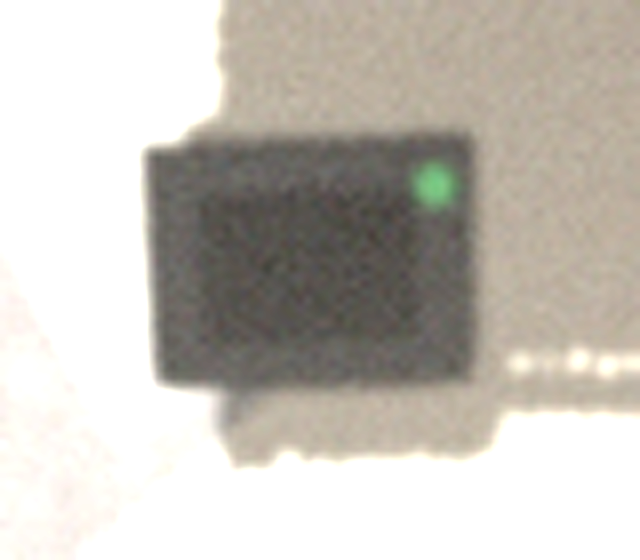

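```bash
python3 - <<'E'
from h import *
W=load('w1')
P=np.array([at(W,(x+.5)/8-.5+240,(y+.5)/8-.5+115,.079)[:2] for x,y in [(148,150),(472,135),(470,382),(160,383)]])
print(P.round(4),P.mean(0)); print(np.linalg.norm(np.diff(P,axis=0),axis=1))
for i,j in ((0,1),(3,2)): d=P[j]-P[i]; print('x yaw',np.degrees(np.arctan2(d[1],d[0])))
for i,j in ((3,0),(2,1)): d=P[j]-P[i]; print('y->x yaw',np.degrees(np.arctan2(d[1],d[0]))-90)
print(proj(W,[[.434,-.316,.079]]))
E
```

```text
[[ 0.4213 -0.2953]
 [ 0.4573 -0.3103]
 [ 0.4451 -0.337 ]
 [ 0.4105 -0.3208]] [ 0.43354352 -0.31586624]
[0.03898029 0.02929193 0.0381728 ]
x yaw -22.62168189640035
x yaw -24.991100691094655
y->x yaw -23.096494566709723
y->x yaw -24.71437567052773
[[279.10302887 147.48017078]]
```

{"method": "move_arm", "body": {
  "series": [
    {"linear":[-1,0,20],"angular":[0,-1.2,0]},
    {"linear":[0,0,20],"angular":[0,0,0]},
    {"linear":[0,0,18],"angular":[0,0,0]},
    {"linear":[0,30,0],"angular":[0,0,0]},
    {"linear":[0,30,0],"angular":[0,0,0]},
    {"linear":[0,30,0],"angular":[0,0,0]},
    {"linear":[0,30,0],"angular":[0,0,0]},
    {"linear":[0,30,0],"angular":[0,0,0]},
    {"linear":[0,14,0],"angular":[0,0,0]},
    {"linear":[0,10,0],"angular":[0,0,0]},
    {"linear":[0,0,0],"angular":[0,0,0]},
    {"linear":[0,0,0],"angular":[0,0,0]}
  ]
}}

```text
t: 3.2
eef_pos: [0.4336, -0.316, 0.0537]
ee_rot: [0.692, -0.145, 0.146, -0.692]
wrist_force: [-0.5, -0.9, 0.3]
finger_gap: 1.002
```

```bash
python3 - <<'E'
from h import *
delta([.4335,-.316,.053],-24)
snap('wrist','w2'); st()
snap('side','s2')
t=cv2.imread('pics/s2.png')
cv2.imwrite('pics/s2a.png',cv2.convertScaleAbs(cv2.resize(t[90:190,300:420],None,fx=5,fy=5,interpolation=2),alpha=2))
E
```

```text
tool x [ 0.915 -0.403  0.002] y [ 0.001 -0.001 -1.   ] z [ 0.403  0.915 -0.   ]
shift mm [-0.1  0.7  0. ]
-24 turn [0.01 0.21 0.09]
156 turn [ 1.4000e-01 -1.7979e+02 -2.0000e-02]
{'t': 3.25, 'joint_pos': [1.03, 0.577, -0.5651, 1.956, 0.4521, 0.733, -0.2195], 'eef_pos': [0.4337, -0.3163, 0.054], 'ee_rot': [0.6922, -0.1451, 0.1465, -0.6916], 'wrist_force': [0.1536, 0.4519, 0.1277], 'torque': [0.0113, -0.0476, -0.0241], 'finger_gap': 0.9996}
```

View pics/w2.png

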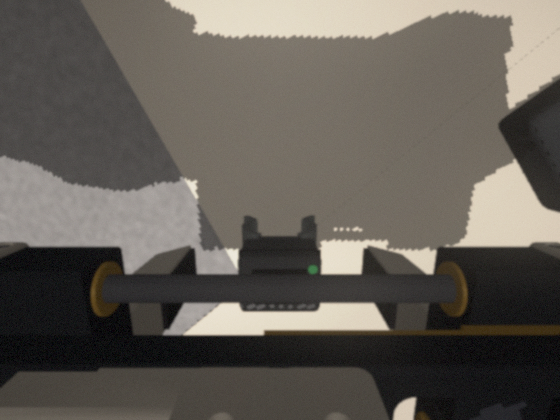

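View pics/s2a.png

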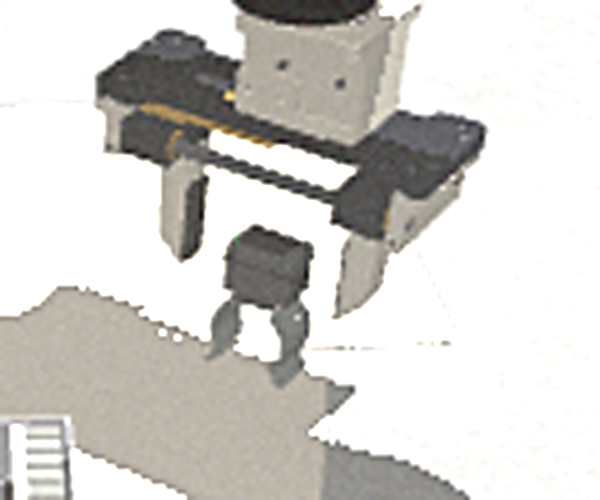

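{"method": "move_arm", "body": {
  "series": [
    {"linear":[0,0,0],"angular":[0,0,0]},
    {"linear":[0,0,0],"angular":[0,0,0]},
    {"linear":[0,0,0],"angular":[0,0,0]},
    {"linear":[0,0,0],"angular":[0,0,0]},
    {"linear":[0,0,0],"angular":[0,0,0]},
    {"linear":[0,0,0],"angular":[0,0,0]}
  ],
  "claw": 0
}}

```text
t: 3.9
eef_pos: [0.4326, -0.3159, 0.0527]
ee_rot: [-0.692, 0.146, -0.146, 0.692]
wrist_force: [-0.3, -1.0, -0.6]
finger_gap: 0.529
```

```bash
python3 - <<'E'
from h import *
st()
E
```

```text
{'t': 3.9, 'joint_pos': [1.0299, 0.5787, -0.5642, 1.9571, 0.4526, 0.7325, -0.2196], 'eef_pos': [0.4326, -0.3159, 0.0527], 'ee_rot': [-0.6919, 0.1458, -0.1458, 0.6919], 'wrist_force': [-0.268, -0.9919, -0.6359], 'torque': [-0.0422, -0.0782, 0.0354], 'finger_gap': 0.5287}
```

{"method": "move_arm", "body": {
  "series": [
    {"linear":[0,0,0],"angular":[0,0,0]},
    {"linear":[0,0,0],"angular":[0,0,0]},
    {"linear":[0,0,0],"angular":[0,0,0]},
    {"linear":[0,0,0],"angular":[0,0,0]}
  ]
}}

```text
t: 4.3
eef_pos: [0.4327, -0.3159, 0.0527]
ee_rot: [-0.692, 0.146, -0.146, 0.692]
wrist_force: [0.0, -0.5, 0.0]
finger_gap: 0.437
```

{"method": "move_arm", "body": {
  "series": [
    {"linear":[0,-10,0],"angular":[0,0,0]},
    {"linear":[0,-25,0],"angular":[0,0,0]},
    {"linear":[0,-35,0],"angular":[0,0,0]},
    {"linear":[0,-35,0],"angular":[0,0,0]},
    {"linear":[0,-35,0],"angular":[0,0,0]},
    {"linear":[0,-35,0],"angular":[0,0,0]},
    {"linear":[8,0,37],"angular":[0,0,0]},
    {"linear":[8,0,37],"angular":[0,0,0]},
    {"linear":[8,0,38],"angular":[0,0,0]},
    {"linear":[8,0,38],"angular":[0,0,0]},
    {"linear":[8,0,38],"angular":[0,0,0]},
    {"linear":[8,0,38],"angular":[0,0,0]},
    {"linear":[8,0,38],"angular":[0,-6,0]},
    {"linear":[0,0,0],"angular":[0,-6.2,0]},
    {"linear":[0,0,0],"angular":[0,-6.2,0]},
    {"linear":[0,0,0],"angular":[0,-6.2,0]},
    {"linear":[0,0,0],"angular":[0,-6.2,0]},
    {"linear":[0,0,0],"angular":[0,-6.2,0]},
    {"linear":[0,0,0],"angular":[0,0,0]},
    {"linear":[0,0,0],"angular":[0,0,0]}
  ]
}}

```text
t: 6.3
eef_pos: [0.5902, -0.097, 0.228]
ee_rot: [-0.703, -0.08, 0.08, 0.703]
wrist_force: [-0.5, 0.2, -1.0]
finger_gap: 0.438
```

```bash
python3 - <<'E'
from h import *
delta([.577,-.039,.2],13)
snap('wrist','w3'); st()
E
```

```text
tool x [0.974 0.226 0.   ] y [-0.  0. -1.] z [-0.226  0.974  0.   ]
shift mm [ 0.2 28.  59.5]
13 turn [-0.    0.03  0.  ]
193 turn [ 0.0000e+00 -1.7997e+02  1.0000e-02]
{'t': 6.35, 'joint_pos': [0.7645, 0.5173, -0.8808, 1.6747, 0.43, 1.1557, -0.0019], 'eef_pos': [0.5903, -0.097, 0.228], 'ee_rot': [0.7026, 0.0804, -0.0803, -0.7025], 'wrist_force': [-0.2838, 0.1139, -0.7983], 'torque': [-0.0021, -0.1478, 0.0558], 'finger_gap': 0.4349}
```

View pics/w3.png

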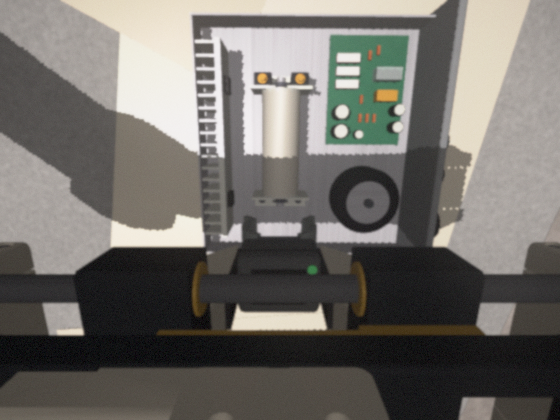

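```bash
python3 - <<'E'
import cv2
t=cv2.imread('pics/w3.png')
cv2.imwrite('pics/w3a.png',cv2.convertScaleAbs(cv2.resize(t[60:220,220:350],None,fx=3.75,fy=3.75,interpolation=2),alpha=1.4))
cv2.imwrite('pics/w3b.png',cv2.convertScaleAbs(cv2.resize(t[180:320,215:345],None,fx=4,fy=4,interpolation=2),alpha=2))
E
```

```text
(no output)
```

View pics/w3a.png

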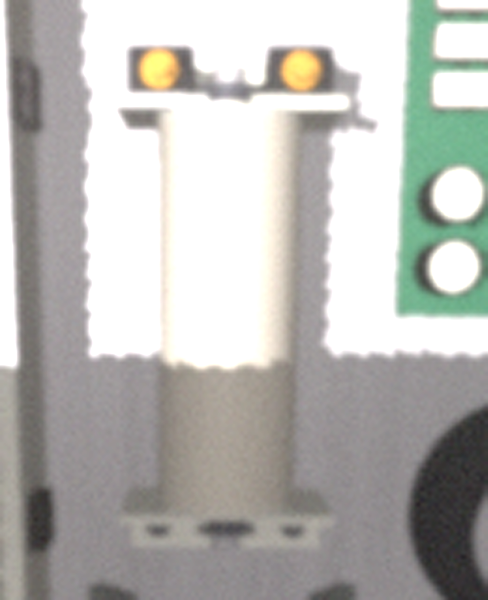

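View pics/w3b.png

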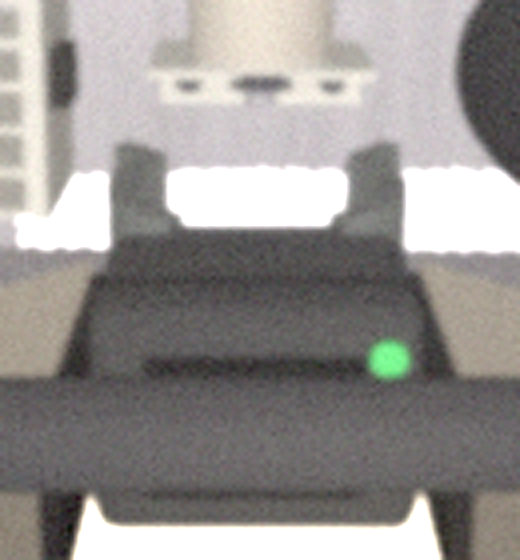

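```bash
python3 - <<'E'
from h import *
W=load('w3'); print(np.round(W['origin'],4))
g=lambda x,y:((x+.5)/3.75-.5+220,(y+.5)/3.75-.5+60)
def w(p,z): return at(W,*g(*p),z)[:2]
for n,z,ps in [('plate top inner',.058,[(122,110),(352,109)]),('plate top outer',.058,[(122,96),(352,94)]),('farplate inner top',.058,[(122,516),(332,513)]),('far outer',.058,[(135,548),(328,544)]),
 ('can edges hi',.046,[(163,130),(299,130)]),('can edges lo',.046,[(161,490),(297,490)])]:
  a,b=[w(p,z) for p in ps]; d=b-a; print(n,a.round(4),b.round(4),'mid',((a+b)/2).round(4),'len',np.linalg.norm(d).round(4),'yaw',np.degrees(np.arctan2(d[1],d[0])).round(2))
# box of the logger top far edge
h=lambda x,y:((x+.5)/4-.5+215,(y+.5)/4-.5+180)
s=state();M=R.from_quat(s['ee_rot']).as_matrix()
for n,p,z in [('arm tip L',(140,148),.228-.0527),('arm tip R',(375,146),.228-.0527),('boxtop far L',(95,278),.228+.0263),('boxtop far R',(425,278),.228+.0263),('near L',(100,522),.228+.0263),('near R',(410,522),.228+.0263)]:
  q=at(W,*h(*p),z); print(n,(M.T@(q-s['eef_pos'])*1000).round(1))
E
```

```text
[ 0.5744 -0.0297  0.3869]
plate top inner [0.5382 0.0091] [0.5977 0.0231] mid [0.5679 0.0161] len 0.0612 yaw 13.27
plate top outer [0.5375 0.0125] [0.5968 0.0267] mid [0.5671 0.0196] len 0.061 yaw 13.5
farplate inner top [ 0.5606 -0.0984] [ 0.6197 -0.0838] mid [ 0.5902 -0.0911] len 0.0609 yaw 13.87
far outer [ 0.5662 -0.1068] [ 0.6209 -0.0929] mid [ 0.5936 -0.0999] len 0.0564 yaw 14.26
can edges hi [0.549 0.008] [0.5856 0.0165] mid [0.5673 0.0123] len 0.0377 yaw 13.04
can edges lo [ 0.5698 -0.0905] [ 0.6095 -0.0813] mid [ 0.5896 -0.0859] len 0.0407 yaw 13.04
arm tip L [-21.   52.7  14.1]
arm tip R [20.8 52.7 14.4]
boxtop far L [-18.8 -26.3  19.2]
boxtop far R [ 19.1 -26.3  19.2]
near L [-19.2 -26.3 -12.2]
near R [ 18.3 -26.3 -12.2]
```

```bash
python3 - <<'E'
from h import *
W=load('w3'); s=state();M=R.from_quat(s['ee_rot']).as_matrix()
for n,P in [('tips far',[[-21,52.7,15],[21,52.7,15]]),('box bot far',[[-20,3.7,15],[20,3.7,15]]),('box top far',[[-20,-26.3,15],[20,-26.3,15]]),('box top near',[[-20,-26.3,-15],[20,-26.3,-15]])]:
  uv=proj(W,s['eef_pos']+np.array(P)/1000@M.T); print(n,((uv+.5-[215,180])*4-.5).round(0).tolist())
E
```

```text
tips far [[140.0, 143.0], [376.0, 143.0]]
box bot far [[115.0, 230.0], [402.0, 230.0]]
box top far [[86.0, 312.0], [432.0, 312.0]]
box top near [[95.0, 542.0], [423.0, 542.0]]
```

{"method": "move_arm", "body": {
  "series": [
    {"linear":[2.4,0,20],"angular":[0,-0.1,0]},
    {"linear":[0,0,25],"angular":[0,0,0]},
    {"linear":[0,0,16],"angular":[0,0,0]},
    {"linear":[0,25,0],"angular":[0,0,0]},
    {"linear":[0,25,0],"angular":[0,0,0]},
    {"linear":[0,25,0],"angular":[0,0,0]},
    {"linear":[0,15,0],"angular":[0,0,0]},
    {"linear":[0,9,0],"angular":[0,0,0]},
    {"linear":[0,3,0],"angular":[0,0,0]},
    {"linear":[0,0,0],"angular":[0,0,0]},
    {"linear":[0,0,0],"angular":[0,0,0]}
  ]
}}

```text
t: 7.45
eef_pos: [0.5796, -0.0369, 0.1267]
ee_rot: [0.702, 0.082, -0.081, -0.702]
wrist_force: [-0.0, 0.0, -1.1]
finger_gap: 0.433
```

```bash
python3 - <<'E'
from h import *
delta([.579,-.0375,.125],13.2)
snap('wrist','w4'); st(); snap('side','s4')
t=cv2.imread('pics/s4.png')
cv2.imwrite('pics/s4a.png',cv2.convertScaleAbs(cv2.resize(t[120:270,185:335],None,fx=4,fy=4,interpolation=2),alpha=1.5))
E
```

```text
tool x [0.973 0.23  0.002] y [ 0.002 -0.    -1.   ] z [-0.23   0.973 -0.   ]
shift mm [-0.7  1.7 -0.5]
13.2 turn [0.03 0.09 0.09]
193.2 turn [ 1.4000e-01 -1.7991e+02 -4.0000e-02]
{'t': 7.5, 'joint_pos': [0.632, 0.6042, -0.8217, 1.8059, 0.5309, 0.9653, -0.1822], 'eef_pos': [0.5796, -0.0369, 0.1268], 'ee_rot': [0.7025, 0.0825, -0.0812, -0.7022], 'wrist_force': [-0.0066, -0.1413, -0.9902], 'torque': [0.0214, -0.1218, -0.0356], 'finger_gap': 0.4325}
```

View pics/w4.png

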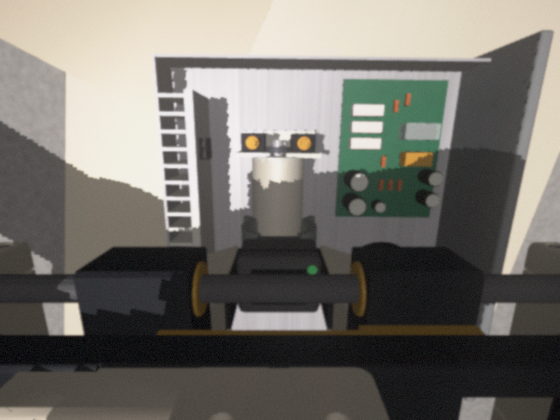

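View pics/s4a.png

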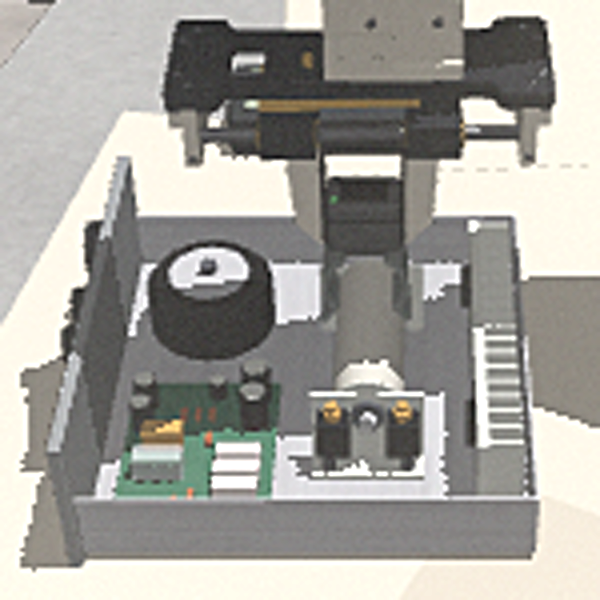

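```bash
python3 - <<'E'
import cv2
t=cv2.imread('pics/w4.png')
cv2.imwrite('pics/w4a.png',cv2.convertScaleAbs(cv2.resize(t[125:275,215:345],None,fx=5,fy=4,interpolation=2),alpha=1.8))
E
```

```text
(no output)
```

View pics/w4a.png

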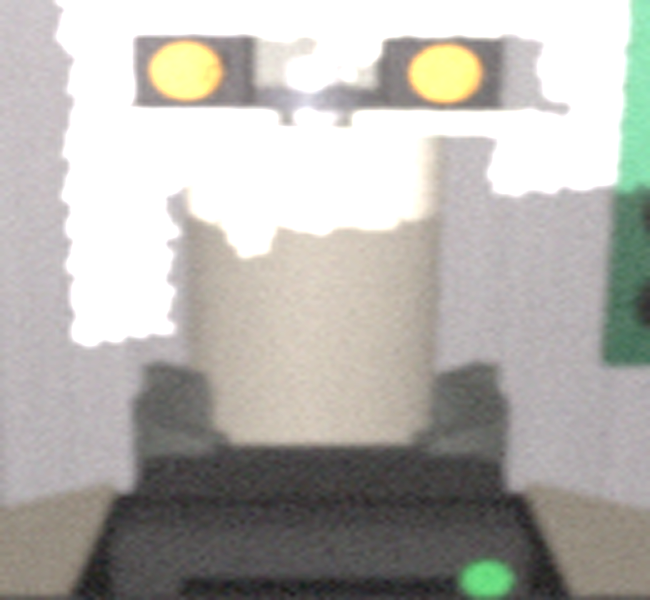

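{"method": "move_arm", "body": {
  "series": [
    {"linear":[-1.2,0,-0.5],"angular":[0,0,0]},
    {"linear":[0,2,0],"angular":[0,0,0]},
    {"linear":[0,2,0],"angular":[0,0,0]},
    {"linear":[0,2,0],"angular":[0,0,0]},
    {"linear":[0,2,0],"angular":[0,0,0]},
    {"linear":[0,2,0],"angular":[0,0,0]},
    {"linear":[0,2,0],"angular":[0,0,0]},
    {"linear":[0,2,0],"angular":[0,0,0]},
    {"linear":[0,0,0],"angular":[0,0,0]}
  ]
}}

```text
t: 8.45
eef_pos: [0.5775, -0.0377, 0.1114]
ee_rot: [-0.702, -0.082, 0.082, 0.702]
wrist_force: [-0.0, 0.6, -0.9]
finger_gap: 0.433
```

{"method": "move_arm", "body": {
  "series": [
    {"linear":[0,1.5,0],"angular":[0,0,0]},
    {"linear":[0,1.5,0],"angular":[0,0,0]}
  ]
}}

```text
t: 8.65
eef_pos: [0.5778, -0.0378, 0.1087]
ee_rot: [0.702, 0.082, -0.082, -0.702]
wrist_force: [-0.8, -0.4, 0.1]
finger_gap: 0.434
```

{"method": "move_arm", "body": {
  "series": [
    {"linear":[0,1.5,0],"angular":[0,0,0]},
    {"linear":[0,1.5,0],"angular":[0,0,0]}
  ]
}}

```text
t: 8.85
eef_pos: [0.5777, -0.0377, 0.1056]
ee_rot: [0.702, 0.082, -0.082, -0.702]
wrist_force: [0.2, -0.0, -0.5]
finger_gap: 0.436
```

{"method": "move_arm", "body": {
  "series": [
    {"linear":[0,1.5,0],"angular":[0,0,0]},
    {"linear":[0,1.5,0],"angular":[0,0,0]}
  ]
}}

```text
t: 9.05
eef_pos: [0.5777, -0.0378, 0.1026]
ee_rot: [-0.702, -0.082, 0.082, 0.702]
wrist_force: [-0.9, 0.5, -1.4]
finger_gap: 0.43
```

{"method": "move_arm", "body": {
  "series": [
    {"linear":[0,1.5,0],"angular":[0,0,0]},
    {"linear":[0,1.5,0],"angular":[0,0,0]}
  ]
}}

```text
t: 9.25
eef_pos: [0.5783, -0.0376, 0.1002]
ee_rot: [0.702, 0.082, -0.081, -0.702]
wrist_force: [-0.3, -0.3, 5.1]
finger_gap: 0.434
```

{"method": "move_arm", "body": {
  "series": [
    {"linear":[0,1.5,0],"angular":[0,0,0]},
    {"linear":[0,1.5,0],"angular":[0,0,0]}
  ]
}}

```text
t: 9.45
eef_pos: [0.5786, -0.0376, 0.0977]
ee_rot: [0.703, 0.082, -0.081, -0.702]
wrist_force: [-0.6, -0.9, 8.5]
finger_gap: 0.434
```

{"method": "move_arm", "body": {
  "series": [
    {"linear":[0,1.5,0],"angular":[0,0,0]},
    {"linear":[0,1.5,0],"angular":[0,0,0]}
  ]
}}

```text
t: 9.65
eef_pos: [0.5788, -0.0376, 0.0951]
ee_rot: [0.703, 0.083, -0.081, -0.702]
wrist_force: [-1.2, -0.5, 9.7]
finger_gap: 0.435
```

{"method": "move_arm", "body": {
  "series": [
    {"linear":[0,1.5,0],"angular":[0,0,0]},
    {"linear":[0,1.5,0],"angular":[0,0,0]}
  ]
}}

```text
t: 9.85
eef_pos: [0.5788, -0.0377, 0.0921]
ee_rot: [0.703, 0.083, -0.081, -0.702]
wrist_force: [-2.2, -0.1, 9.5]
finger_gap: 0.432
```

{"method": "move_arm", "body": {
  "series": [
    {"linear":[0,1.5,0],"angular":[0,0,0]},
    {"linear":[0,1.5,0],"angular":[0,0,0]}
  ]
}}

```text
t: 10.05
eef_pos: [0.5787, -0.0377, 0.089]
ee_rot: [0.703, 0.082, -0.081, -0.702]
wrist_force: [-2.1, 0.2, 7.9]
finger_gap: 0.437
```

{"method": "move_arm", "body": {
  "series": [
    {"linear":[0,1.5,0],"angular":[0,0,0]},
    {"linear":[0,1.5,0],"angular":[0,0,0]}
  ]
}}

```text
t: 10.25
eef_pos: [0.5785, -0.0378, 0.0857]
ee_rot: [0.703, 0.082, -0.081, -0.702]
wrist_force: [-0.4, -0.0, 5.3]
finger_gap: 0.436
```

{"method": "move_arm", "body": {
  "series": [
    {"linear":[0,1.5,0],"angular":[0,0,0]},
    {"linear":[0,1.5,0],"angular":[0,0,0]}
  ]
}}

```text
t: 10.45
eef_pos: [0.5782, -0.0378, 0.082]
ee_rot: [0.702, 0.082, -0.081, -0.702]
wrist_force: [0.5, 0.1, 1.1]
finger_gap: 0.43
```

{"method": "move_arm", "body": {
  "series": [
    {"linear":[0,1.5,0],"angular":[0,0,0]}
  ]
}}

```text
t: 10.55
eef_pos: [0.578, -0.0377, 0.0801]
ee_rot: [-0.702, -0.082, 0.082, 0.702]
wrist_force: [2.3, -0.5, -0.5]
finger_gap: 0.435
```

{"method": "move_arm", "body": {
  "series": [
    {"linear":[0,1.5,0],"angular":[0,0,0]}
  ]
}}

```text
t: 10.65
eef_pos: [0.5779, -0.0377, 0.0784]
ee_rot: [-0.702, -0.082, 0.082, 0.702]
wrist_force: [0.9, 0.3, -0.7]
finger_gap: 0.438
```

{"method": "move_arm", "body": {
  "series": [
    {"linear":[0,1,0],"angular":[0,0,0]}
  ]
}}

```text
t: 10.75
eef_pos: [0.5778, -0.0376, 0.0772]
ee_rot: [-0.702, -0.082, 0.082, 0.702]
wrist_force: [2.2, -0.6, -2.4]
finger_gap: 0.431
```

{"method": "move_arm", "body": {
  "series": [
    {"linear":[0,1,0],"angular":[0,0,0]}
  ]
}}

```text
t: 10.85
eef_pos: [0.5777, -0.0376, 0.0763]
ee_rot: [-0.702, -0.082, 0.082, 0.702]
wrist_force: [2.3, -0.5, -2.7]
finger_gap: 0.435
```

{"method": "move_arm", "body": {
  "series": [
    {"linear":[0,0.7,0],"angular":[0,0,0]}
  ]
}}

```text
t: 10.95
eef_pos: [0.5777, -0.0376, 0.0757]
ee_rot: [-0.702, -0.082, 0.082, 0.702]
wrist_force: [2.7, 0.8, -1.9]
finger_gap: 0.435
```

{"method": "move_arm", "body": {
  "series": [
    {"linear":[0,0.7,0],"angular":[0,0,0]}
  ]
}}

```text
t: 11.05
eef_pos: [0.5777, -0.0376, 0.0751]
ee_rot: [-0.702, -0.082, 0.082, 0.702]
wrist_force: [1.9, 0.5, -2.2]
finger_gap: 0.434
```

{"method": "move_arm", "body": {
  "series": [
    {"linear":[0,0.7,0],"angular":[0,0,0]}
  ]
}}

```text
t: 11.15
eef_pos: [0.5777, -0.0376, 0.0745]
ee_rot: [-0.702, -0.082, 0.082, 0.702]
wrist_force: [2.1, 1.8, -2.0]
finger_gap: 0.434
```

{"method": "move_arm", "body": {
  "series": [
    {"linear":[0,0.7,0],"angular":[0,0,0]}
  ]
}}

```text
t: 11.25
eef_pos: [0.5778, -0.0377, 0.074]
ee_rot: [-0.702, -0.082, 0.082, 0.702]
wrist_force: [1.9, -0.0, -0.8]
finger_gap: 0.437
```

{"method": "move_arm", "body": {
  "series": [
    {"linear":[0,0.7,0],"angular":[0,0,0]}
  ]
}}

```text
t: 11.35
eef_pos: [0.578, -0.0376, 0.0735]
ee_rot: [0.702, 0.082, -0.082, -0.702]
wrist_force: [2.4, -0.0, 1.3]
finger_gap: 0.435
```

```bash
python3 - <<'E'
from h import *
st()
E
```

```text
{'t': 11.35, 'joint_pos': [0.5942, 0.6716, -0.7687, 1.8371, 0.5965, 0.8789, -0.23], 'eef_pos': [0.578, -0.0376, 0.0735], 'ee_rot': [0.7024, 0.0822, -0.0817, -0.7023], 'wrist_force': [2.4468, -0.0074, 1.281], 'torque': [0.166, -0.6246, -0.0087], 'finger_gap': 0.4346}
```

{"method": "move_arm", "body": {
  "series": [
    {"linear":[0,0.7,0],"angular":[0,0,0]}
  ]
}}

```text
t: 11.45
eef_pos: [0.5782, -0.0376, 0.0731]
ee_rot: [0.702, 0.082, -0.082, -0.702]
wrist_force: [0.4, 0.9, 6.7]
finger_gap: 0.436
```

{"method": "move_arm", "body": {
  "series": [
    {"linear":[0,0.7,0],"angular":[0,0,0]}
  ]
}}

```text
t: 11.55
eef_pos: [0.5783, -0.0376, 0.073]
ee_rot: [0.703, 0.082, -0.082, -0.702]
wrist_force: [-2.1, 0.2, 12.8]
finger_gap: 0.434
```

{"method": "move_arm", "body": {
  "series": [
    {"linear":[0,0.7,0],"angular":[0,0,0]}
  ]
}}

```text
t: 11.65
eef_pos: [0.5783, -0.0376, 0.0729]
ee_rot: [0.703, 0.082, -0.082, -0.702]
wrist_force: [-2.7, 0.7, 16.3]
finger_gap: 0.433
```

{"method": "move_arm", "body": {
  "series": [
    {"linear":[0,0.7,0],"angular":[0,0,0]}
  ]
}}

```text
t: 11.75
eef_pos: [0.5783, -0.0376, 0.0727]
ee_rot: [0.703, 0.082, -0.082, -0.702]
wrist_force: [-4.8, -1.4, 22.0]
finger_gap: 0.433
```

{"method": "move_arm", "body": {
  "series": [
    {"linear":[0,0.6,0],"angular":[0,0,0]},
    {"linear":[0,0,0],"angular":[0,0,0]}
  ]
}}

```text
t: 11.95
eef_pos: [0.5784, -0.0376, 0.0726]
ee_rot: [0.703, 0.082, -0.082, -0.702]
wrist_force: [-4.3, -0.2, 20.0]
finger_gap: 0.435
```

```bash
python3 - <<'E'
from h import *
st(); snap('wrist','w5'); st(); snap('side','s5')
t=cv2.imread('pics/s5.png')
cv2.imwrite('pics/s5a.png',cv2.convertScaleAbs(cv2.resize(t[150:250,245:325],None,fx=6,fy=6,interpolation=2),alpha=1.8))
t=cv2.imread('pics/w5.png')
cv2.imwrite('pics/w5a.png',cv2.convertScaleAbs(cv2.resize(t[125:275,215:345],None,fx=5,fy=4,interpolation=2),alpha=1.8))
E
```

```text
{'t': 11.95, 'joint_pos': [0.5918, 0.6726, -0.7671, 1.8373, 0.5996, 0.8777, -0.2333], 'eef_pos': [0.5784, -0.0376, 0.0726], 'ee_rot': [0.703, 0.0823, -0.0816, -0.7017], 'wrist_force': [-4.2826, -0.154, 20.0498], 'torque': [-0.0033, 1.1062, -0.0484], 'finger_gap': 0.435}
{'t': 12.0, 'joint_pos': [0.5918, 0.6726, -0.7671, 1.8373, 0.5996, 0.8776, -0.2333], 'eef_pos': [0.5784, -0.0376, 0.0726], 'ee_rot': [0.703, 0.0823, -0.0816, -0.7017], 'wrist_force': [-4.9984, -0.1643, 21.7283], 'torque': [0.0046, 1.0648, -0.0328], 'finger_gap': 0.4328}
```

View pics/s5a.png

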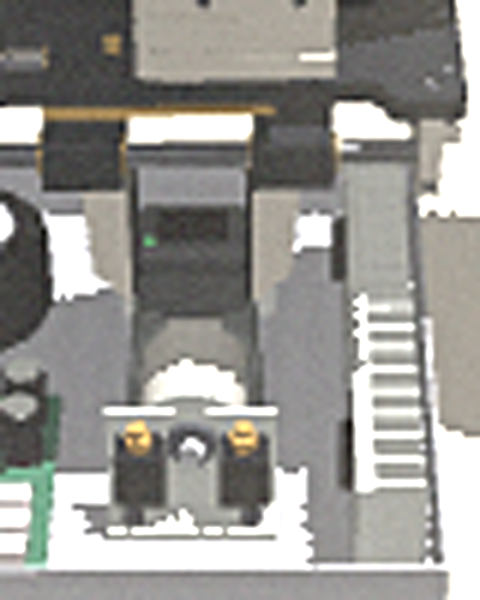

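View pics/w5a.png

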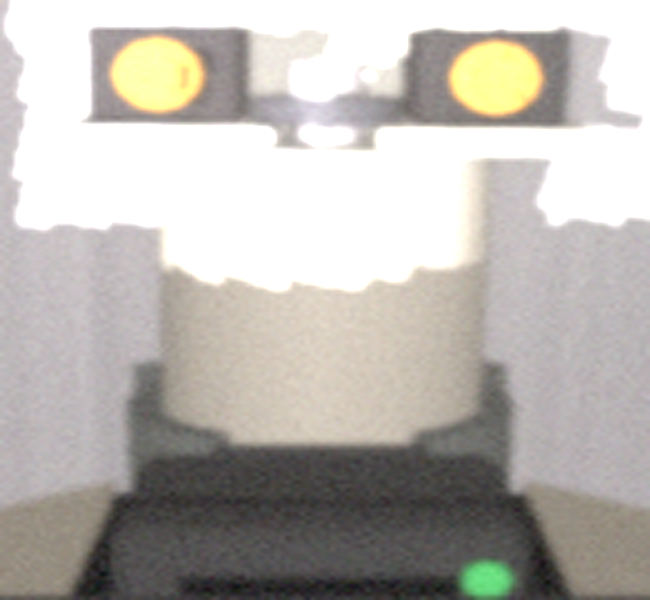

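{"method": "move_arm", "body": {
  "series": [
    {"linear":[0,-1,0],"angular":[0,0,0]},
    {"linear":[0,-1,0],"angular":[0,0,0]},
    {"linear":[0,-0.8,0],"angular":[0,0,0]},
    {"linear":[0,0,0],"angular":[0,0,0]}
  ]
}}

```text
t: 12.45
eef_pos: [0.5782, -0.0377, 0.0732]
ee_rot: [0.702, 0.082, -0.082, -0.702]
wrist_force: [0.3, 0.3, 6.4]
finger_gap: 0.431
```

```bash
python3 - <<'E'
from h import *
st()
delta([.578,-.0376,.0737],13.2)
E
```

```text
{'t': 12.45, 'joint_pos': [0.5939, 0.672, -0.7682, 1.8371, 0.5971, 0.8781, -0.2305], 'eef_pos': [0.5782, -0.0377, 0.0732], 'ee_rot': [0.7024, 0.0822, -0.0815, -0.7023], 'wrist_force': [0.2956, 0.2878, 6.3574], 'torque': [0.1904, -0.3662, -0.066], 'finger_gap': 0.4312}
tool x [0.973 0.23  0.001] y [ 0.001 -0.    -1.   ] z [-0.23   0.973 -0.   ]
shift mm [-0.2 -0.5  0.1]
13.2 turn [0.02 0.1  0.06]
193.2 turn [ 9.000e-02 -1.799e+02 -3.000e-02]
```

{"method": "move_arm", "body": {
  "series": [
    {"linear":[0,-0.5,1],"angular":[0,0,0]},
    {"linear":[0,0,3],"angular":[0,0,0]},
    {"linear":[0,0,3],"angular":[0,0,0]},
    {"linear":[0,0,3],"angular":[0,0,0]}
  ]
}}

```text
t: 12.85
eef_pos: [0.5759, -0.0281, 0.0733]
ee_rot: [0.702, 0.082, -0.081, -0.702]
wrist_force: [4.6, -2.2, 2.0]
finger_gap: 0.437
```

{"method": "move_arm", "body": {
  "series": [
    {"linear":[0,0,3],"angular":[0,0,0]},
    {"linear":[0,0,3],"angular":[0,0,0]},
    {"linear":[0,0,3],"angular":[0,0,0]},
    {"linear":[0,0,3],"angular":[0,0,0]}
  ]
}}

```text
t: 13.25
eef_pos: [0.5731, -0.0158, 0.0733]
ee_rot: [-0.702, -0.082, 0.082, 0.702]
wrist_force: [5.3, -1.4, 1.1]
finger_gap: 0.429
```

{"method": "move_arm", "body": {
  "series": [
    {"linear":[0,0,3],"angular":[0,0,0]},
    {"linear":[0,0,3],"angular":[0,0,0]},
    {"linear":[0,0,3],"angular":[0,0,0]},
    {"linear":[0,0,2],"angular":[0,0,0]}
  ]
}}

```text
t: 13.65
eef_pos: [0.5706, -0.005, 0.0733]
ee_rot: [-0.702, -0.082, 0.082, 0.702]
wrist_force: [4.7, -1.1, 1.5]
finger_gap: 0.433
```

{"method": "move_arm", "body": {
  "series": [
    {"linear":[0.3,0,1],"angular":[0,0,0]},
    {"linear":[0.3,0,1],"angular":[0,0,0]},
    {"linear":[0,0,1],"angular":[0,0,0]}
  ]
}}

```text
t: 13.95
eef_pos: [0.5702, -0.0025, 0.0733]
ee_rot: [0.702, 0.082, -0.082, -0.702]
wrist_force: [5.2, -1.4, 2.1]
finger_gap: 0.433
```

{"method": "move_arm", "body": {
  "series": [
    {"linear":[0,0,1],"angular":[0,0,0]}
  ]
}}

```text
t: 14.05
eef_pos: [0.57, -0.0015, 0.0732]
ee_rot: [-0.702, -0.082, 0.082, 0.702]
wrist_force: [5.3, -0.3, 2.6]
finger_gap: 0.432
```

{"method": "move_arm", "body": {
  "series": [
    {"linear":[0,0,1],"angular":[0,0,0]}
  ]
}}

```text
t: 14.15
eef_pos: [0.5698, -0.0006, 0.0733]
ee_rot: [0.702, 0.082, -0.082, -0.702]
wrist_force: [4.3, -1.4, 3.1]
finger_gap: 0.432
```

{"method": "move_arm", "body": {
  "series": [
    {"linear":[0,0,1],"angular":[0,0,0]}
  ]
}}

```text
t: 14.25
eef_pos: [0.5695, 0.0004, 0.0733]
ee_rot: [0.702, 0.082, -0.082, -0.702]
wrist_force: [4.2, 0.3, 2.9]
finger_gap: 0.432
```

{"method": "move_arm", "body": {
  "series": [
    {"linear":[0,0,1],"angular":[0,0,0]}
  ]
}}

```text
t: 14.35
eef_pos: [0.5693, 0.0011, 0.0733]
ee_rot: [0.703, 0.082, -0.082, -0.702]
wrist_force: [5.2, -3.1, 3.4]
finger_gap: 0.434
```

{"method": "move_arm", "body": {
  "series": [
    {"linear":[0,0,1],"angular":[0,0,0]}
  ]
}}

```text
t: 14.45
eef_pos: [0.5693, 0.0013, 0.0733]
ee_rot: [0.703, 0.082, -0.081, -0.702]
wrist_force: [5.6, -4.0, 3.5]
finger_gap: 0.431
```

{"method": "move_arm", "body": {
  "series": [
    {"linear":[0,0,1],"angular":[0,0,0]}
  ]
}}

```text
t: 14.55
eef_pos: [0.5692, 0.0014, 0.0733]
ee_rot: [0.703, 0.082, -0.081, -0.702]
wrist_force: [5.7, -5.9, 2.8]
finger_gap: 0.432
```

{"method": "move_arm", "body": {
  "series": [
    {"linear":[0,0,1],"angular":[0,0,0]},
    {"linear":[0,0,1],"angular":[0,0,0]}
  ]
}}

```text
t: 14.75
eef_pos: [0.5692, 0.0017, 0.0734]
ee_rot: [0.704, 0.081, -0.081, -0.701]
wrist_force: [5.9, -8.6, 2.7]
finger_gap: 0.429
```

```bash
python3 - <<'E'
from h import *
st(); snap('wrist','w6'); snap('side','s6')
t=cv2.imread('pics/s6.png')
a=cv2.convertScaleAbs(cv2.resize(t[160:250,250:320],None,fx=5,fy=5,interpolation=2),alpha=1.6)
t=cv2.imread('pics/w6.png')
b=cv2.convertScaleAbs(cv2.resize(t[170:280,235:325],None,fx=4,fy=4.0909,interpolation=2),alpha=1.8)
cv2.imwrite('pics/m6.png',np.hstack([a,b]))
E
```

```text
{'t': 14.75, 'joint_pos': [0.5308, 0.657, -0.7709, 1.8631, 0.5981, 0.8674, -0.31], 'eef_pos': [0.5692, 0.0017, 0.0734], 'ee_rot': [0.704, 0.0813, -0.0808, -0.7009], 'wrist_force': [5.9337, -8.5528, 2.7188], 'torque': [-2.0038, -1.9, -0.1815], 'finger_gap': 0.4293}
```

View pics/m6.png

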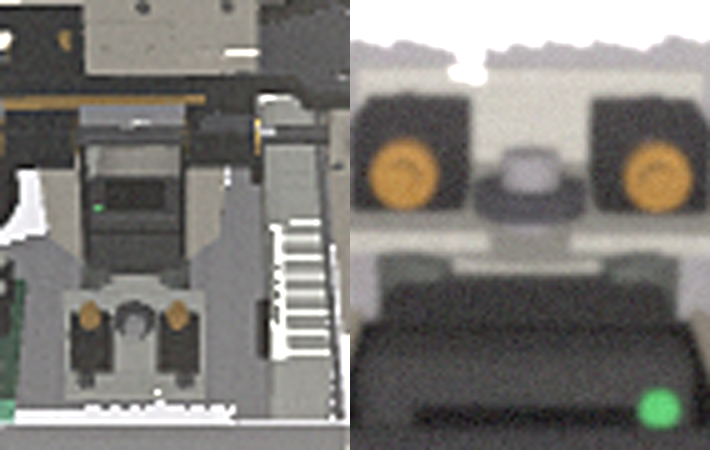

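{"method": "move_arm", "body": {
  "series": [
    {"linear":[0.4,0,-1.5],"angular":[0,0,0]},
    {"linear":[0.4,0,-1.5],"angular":[0,0,0]},
    {"linear":[0,0,0],"angular":[0,0,0]}
  ]
}}

```text
t: 15.15
eef_pos: [0.5695, 0.0013, 0.0732]
ee_rot: [0.703, 0.081, -0.082, -0.702]
wrist_force: [3.9, -3.3, 5.3]
finger_gap: 0.436
```

{"method": "move_arm", "body": {
  "series": [
    {"linear":[0,0,0],"angular":[0,0,0]},
    {"linear":[0,0,0],"angular":[0,0,0]},
    {"linear":[0,0,0],"angular":[0,0,0]},
    {"linear":[0,0,0],"angular":[0,0,0]},
    {"linear":[0,0,0],"angular":[0,0,0]},
    {"linear":[0,0,0],"angular":[0,0,0]}
  ],
  "claw": 0.75
}}

```text
t: 15.75
eef_pos: [0.5694, 0.0026, 0.073]
ee_rot: [-0.702, -0.082, 0.082, 0.702]
wrist_force: [-0.6, 0.0, 0.3]
finger_gap: 0.75
```

```bash
python3 - <<'E'
from h import *
st(); snap('wrist','w7')
E
```

```text
{'t': 15.75, 'joint_pos': [0.533, 0.6598, -0.7731, 1.8611, 0.5953, 0.8681, -0.3041], 'eef_pos': [0.5694, 0.0026, 0.073], 'ee_rot': [-0.7023, -0.0818, 0.0821, 0.7024], 'wrist_force': [-0.58, 0.0043, 0.3109], 'torque': [-0.0002, -0.0887, -0.0833], 'finger_gap': 0.7497}
```

View pics/w7.png

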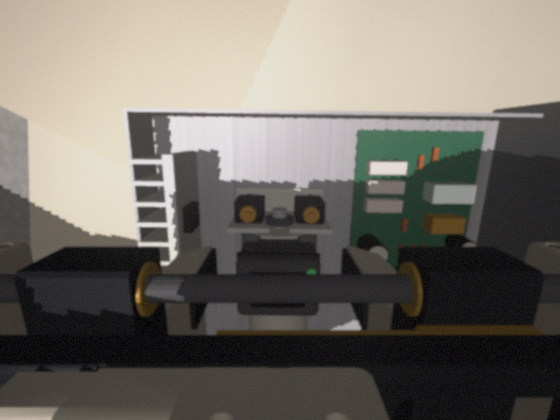

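{"method": "move_arm", "body": {
  "series": [
    {"linear":[0,-10,0],"angular":[0,0,0]},
    {"linear":[0,-20,0],"angular":[0,0,0]},
    {"linear":[0,-30,0],"angular":[0,0,0]},
    {"linear":[0,-30,0],"angular":[0,0,0]},
    {"linear":[0,-30,0],"angular":[0,0,0]},
    {"linear":[0,-30,0],"angular":[0,0,0]},
    {"linear":[0,0,-30],"angular":[0,0,0]},
    {"linear":[0,0,-40],"angular":[0,0,0]},
    {"linear":[0,0,-40],"angular":[0,0,0]},
    {"linear":[0,0,0],"angular":[0,0,0]},
    {"linear":[0,0,0],"angular":[0,0,0]},
    {"linear":[0,0,0],"angular":[0,0,0]}
  ]
}}

```text
t: 17.0
eef_pos: [0.5948, -0.103, 0.2236]
ee_rot: [-0.702, -0.083, 0.082, 0.703]
wrist_force: [0.1, 0.9, 0.3]
finger_gap: 0.751
```

```bash
python3 - <<'E'
from h import *
st(); snap('wrist','w8'); snap('side','s8'); snap('top','t8')
t=cv2.imread('pics/s8.png')
a=cv2.convertScaleAbs(cv2.resize(t[160:250,245:315],None,fx=5,fy=5,interpolation=2),alpha=1.6)
t=cv2.imread('pics/w8.png')
b=cv2.convertScaleAbs(cv2.resize(t[60:195,225:330],None,fx=4.2,fy=450/135,interpolation=2),alpha=1.6)
cv2.imwrite('pics/m8.png',np.hstack([a,b])); cv2.imwrite('pics/w8n.png',t)
E
```

```text
{'t': 17.0, 'joint_pos': [0.7647, 0.5312, -0.8749, 1.6656, 0.4383, 1.1535, 0.0096], 'eef_pos': [0.5948, -0.103, 0.2236], 'ee_rot': [-0.702, -0.0826, 0.0823, 0.7026], 'wrist_force': [0.1053, 0.8841, 0.2938], 'torque': [0.0667, -0.0549, 0.0156], 'finger_gap': 0.7512}
```

View pics/m8.png

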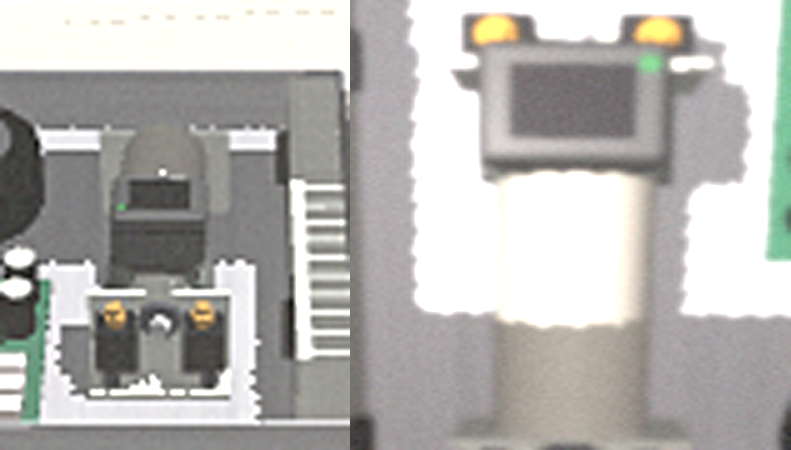

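View pics/w8.png

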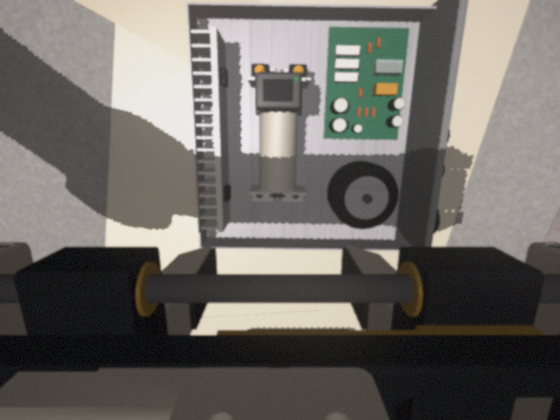

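View pics/s8.png

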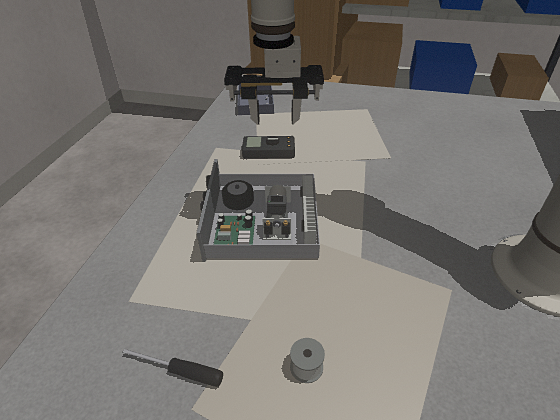

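```bash
python3 - <<'E'
from h import *
W=load('w8'); yaw=np.radians(13.2); X=np.array([np.cos(yaw),np.sin(yaw)]);Y=np.array([-X[1],X[0]])
br=np.array([.5679,.0161]); 
g=lambda x,y:((x-350+.5)/4.2-.5+225,(y+.5)/(450/135)-.5+60)
P=[at(W,*g(*p),.0998)[:2]-br for p in [(483,47),(668,45),(667,165),(486,168)]]
print([(round(1e3*(p@X),1),round(1e3*(p@Y),1)) for p in P])
# plate as seen now
P=[at(W,*g(*p),.058)[:2]-br for p in [(455,70),(727,66)]]
print([(round(1e3*(p@X),1),round(1e3*(p@Y),1)) for p in P])
a=cv2.imread('pics/t0.png').astype(int);b=cv2.imread('pics/t8.png')
cv2.imwrite('pics/t8a.png',cv2.convertScaleAbs(cv2.resize(b[170:240,240:340],None,fx=7,fy=7,interpolation=2),alpha=1.6))
E
```

```text
[(np.float64(-20.7), np.float64(-1.4)), (np.float64(16.6), np.float64(-0.8)), (np.float64(17.0), np.float64(-29.7)), (np.float64(-20.5), np.float64(-30.5))]
[(np.float64(-30.1), np.float64(-0.0)), (np.float64(33.2), np.float64(1.3))]
```

View pics/t8a.png

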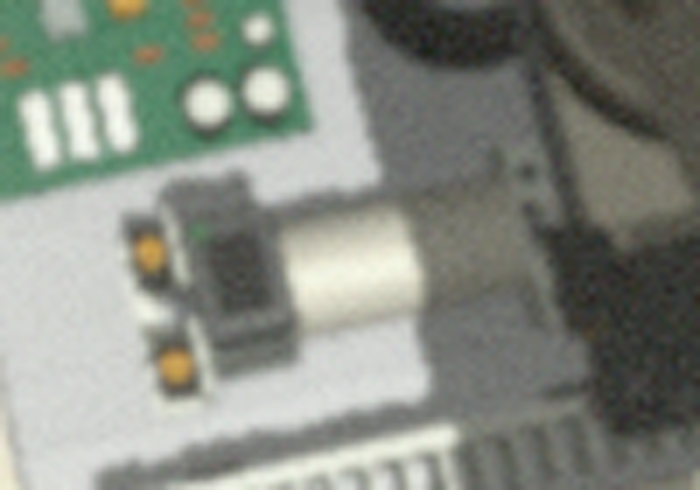

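View pics/t8.png

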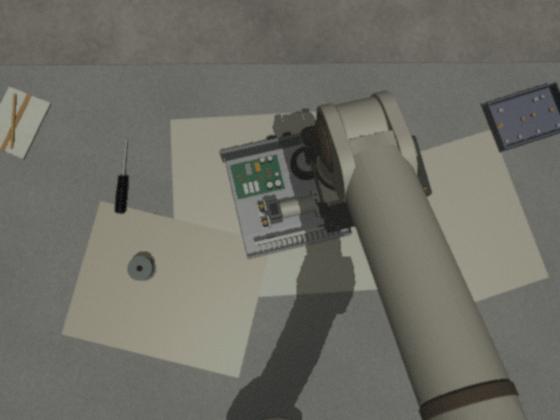

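```bash
python3 - <<'E'
from h import *
st(); print(close_job())
E
```

```text
{'t': 17.15, 'joint_pos': [0.7638, 0.5312, -0.8746, 1.6657, 0.4389, 1.1533, 0.0097], 'eef_pos': [0.5949, -0.1028, 0.2235], 'ee_rot': [-0.7022, -0.083, 0.0827, 0.7023], 'wrist_force': [-0.1773, 0.1536, -0.5221], 'torque': [0.0147, -0.1026, -0.0003], 'finger_gap': 0.752}
the job is handed in; nothing more can be done
None
```

The logger is clipped onto the capacitor and butted against the terminal bracket. The job was handed in at 17.2 s, with the gripper open and clear.

- **Fitting:** I pressed it down over the middle of the can in small steps. The arms first touched with the tool tip about 101 mm up, peaked near 10 N, then snapped past the widest point. The sensor plate stopped it firmly at about 73 mm. That is 28 mm of travel, as expected. The largest downward wrist force I read was 22 N.
- **Sliding:** After easing off the pressure I slid it along the can. It met the bracket after 40.1 mm, about the 40 mm expected. The highest push I read against the bracket was about 9 N. I relaxed that to about 3 N before letting go.
- **Last pictures:** They show the logger upright on the can. The measured gap to the plate was 0.8 to 1.4 mm, which is within camera accuracy, and the contact force had already shown it touching.
- **Bystanders:** The spool and screwdriver are where they were. The multimeter is half hidden by the arm in the final top view, but it looks unmoved in the side view.

**Uncertain or not checked:**
- One camera calculation put the box about 2 mm off the can's centreline; a direct comparison in the picture gave about 0.3 mm.
- About 4 to 6 N of sideways force remained during the slide and went to zero on release.
- I only saw forces at the end of each step and could not read the clip's squeeze on the can, so the exact peak force on the capacitor is not measured.
- I did not read the arm opening angles.

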